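# Clamp the portafilter weight for polishing

### The job

Stand the chrome portafilter weight upright on the bed of the blue bench clamp, between its two jaws, let go of it, and then wind the red-handled crank clockwise until the sliding jaw holds the weight firmly against the fixed jaw, ready for polishing. Move the jaw with the crank only, never by pushing on the jaw itself, and leave the bowl, the filter basket and the creamer where they are.

Things in the scene. Friction and masses are not known exactly. Their poses are not given: they have to be found in the camera images.
- clamp: Blue bench clamp (small vise) fixed to the worktop, 84 mm wide (x), 262 mm long (y, -127 to +135 mm). Origin on the worktop under the bed, z up; bed's upper side 20 mm above it. Fixed jaw at -y; the sliding jaw travels along y towards it; gearbox (60 x 50 mm, 58 mm high) with the crank on top at y = +102 mm. Jaw opening 89 to 105 mm at the start
- fixed_jaw: Fixed jaw of the clamp, blue with a steel face, 76 mm wide along x, 24 mm high (top 44 mm above the worktop), 25 mm thick. Origin on the bed in the plane of its steel gripping face, mid-width; the face looks to +y, the axes are those of the clamp
- jaw: Sliding jaw, blue with a steel face, 76 mm wide along x, 24 mm high, 25 mm thick. Origin on the bed in the plane of its steel gripping face, mid-width; the face looks to -y, the axes are those of the clamp. It moves to -y by 5.1 mm per radian of the crank (32 mm a turn)
- crank (a joint): Angle of the crank about its upright axis, rad, growing clockwise seen from above; clockwise closes the jaw. At 0 the crank arm points along the clamp's +x. Starts between 0 and 3; several turns of range (up to 17). Stiff and self-holding: it takes about 2 to 3 N at the handle and stays where it is left
- crank_axis (a point): Point on the crank's upright axis, at the mid-height of the red handle (92 mm above the worktop)
- grip_mid (a point): Middle of the red handle: an upright cylinder 22 mm in diameter and 36 mm tall (from 71 to 107 mm above the worktop) that spins freely on its pin at the end of the crank arm, 45 mm from the crank's axis. The steel arm below it has its top 69 mm above the worktop
- weight: Chrome portafilter weight, 0.4 to 0.6 kg, standing upright and loose: a round base 54 mm in diameter and 28 mm high, a thin neck, and a round grip knob 26 mm in diameter from 38 to 68 mm above its underside. Origin at the centre of its underside, z up
- weight_knob (a point): Middle of the weight's grip knob, 53 mm above its underside, where it is picked up from above
- basket: Bystander: steel filter basket, an open cup 59 mm across the rim and 26 mm high; origin at the centre of its underside
- creamer: Bystander: dark pewter creamer with a side handle at its +y, 68 mm across and 75 mm high; origin at the centre of its underside
- bowl: Bystander: white porcelain latte bowl, 120 mm across and 60 mm high; origin at the centre of its underside

How it is judged:
By the outcome, as a careful person would: the job done as asked, in the order asked, and still so for the second after the job is handed in, with the robot touching nothing.
It also fails if it takes over 67 s, if anything falls off the work surface, if the arm or the gripper's body presses on something with over 40 N, if the wrist force passes 120 N, or if a joint passes its speed limit or range.

### The arm

A 7-joint arm with a two-finger parallel gripper is mounted at the origin on the work surface. World frame = base frame: x ahead of the robot, y to its left, z up, the work surface at z = 0. Lengths are in mm, angles in rad, forces in N, time in s.
With the tool pointing down it reaches from about 400 to 875 mm from the base axis. Payload 4.4 kg.
Tool frame: the origin (TCP) lies midway between the tips of the shut fingers; the grasp point (between the pads) lies 19 mm behind it; z points along the fingers, y is the line along which they close (so a half turn about z gives the same grasp; the last joint's range is limited). The gripper opens to 85 mm and grips with 20 to 120 N. Pads are 22 mm wide; open, the fingers measure 114 mm over their backs; the gripper's body (76 mm by 85 mm) begins 54 mm behind the grasp point. The pads swing forward as they close: fully open they stand 13 mm farther back than shut.
Start: joints at [1.188, 0.628, 0.038, 1.517, -0.027, 0.996, -0.02], TCP at [202.522, -617.659, 192.713] pointing down, gripper open.
Joint ranges: [-3.06, 3.06], [-0.37, 2.12], [-1.25, 1.32], [0.18, 2.47], [-1.1, 4.24], [0.23, 1.98], [-2.94, 2.94]. Speed limits (rad/s): [2.57, 2.57, 3.14, 3.14, 3.14, 3.14, 3.14].

### API

Orientations are given as [roll, pitch, yaw] about the fixed x, y, z axes, in that order (R = Rz(yaw) Ry(pitch) Rx(roll)).
In Python, from cell import ctrl gives the robot as it stands.
- The arm moves only by the shell command python3 -m crank 'ROWS' [OPENING]. ROWS is JSON, a list that holds one entry, the list of rows, each a list of 4 numbers: the shift along the tool's x, y, z normalised to -1 to 1, where 1 is 2.5 cm, then the turn about the tool's z normalised to -1 to 1, where 1 is 0.08 rad. In form: [[[dx, dy, dz, turn], ...]]. A call has 1 to 12 rows; each row shifts and turns the commanded pose from where the row before left it, along the tool's axes as they then stand; what a row does not reach is not made up. A row lasts 1/12 s, in which the tool goes at most 41.7 mm and 7.16 degrees, less where a joint would pass 70% of its speed; a pose out of reach is approached as far as the arm can. A call with a number of a shift or a turn outside -1 to 1 is refused whole. A call with a gripper value outside its range is refused whole. OPENING is the closure, from -1 (fully open) to 1 (shut), set as the call begins (- or left out, the last holds). The fingers move at their own pace and stop on an object; the grip force is fixed at half the most. Time passes only in rows, so rows that do not move let the fingers close. It gives the time, the measured TCP pose, the force, the opening and the grip force at its end, in the units of the state.
- ctrl.read_state(): the state, without advancing time (a new reading comes with each control period).
- ctrl.get_image(name): name is "side" or "top"; returns a dict with "img" (384x512x3 uint8, red, green, blue), "intrinsics" (3x3 intrinsics, pixels), "dist" ([k1, k2, p1, p2, k3] as OpenCV has them; the pictures are not rectified), "extrinsics" (4x4, takes a point from camera to world coordinates). Camera axes: x right, y up, looking along -z (the intrinsics and any distortion apply to the point x, -y, -z); pixel columns grow to the right and rows downward; lengths in mm; the calibration is good to about 2 mm. A picture is of the moment at which its call begins. There is no depth.
- ctrl.finish_job(): hands the job in; it is judged then, once.
Trained networks look in the newest picture that a camera, given by its name, has taken for a name from the list of things; names that differ only in an ending like _2 or _b are one class to them, and where a whole thing is asked for, a point or a joint stands for the part that bears it (a point fixed in the world has none). Each returns a list of dicts, best first, with "confidence" (0 to 1); they miss things now and then, are a little off and sometimes report something else, mostly with a low value. They report only what shows in the picture. A call takes as long as a camera call.
- ctrl.find_in(camera, target): "position" ([row, column] in pixels, amid what is visible of it).
- ctrl.trace(camera, target): "mask" (384x512 bool, what is visible of it) and "position" ([row, column] in pixels, amid what is visible of it).
- ctrl.place_of(camera, target): "position" ([row, column] in pixels: a listed point, or the origin of a listed thing).
The state is a dict: "clock": time; "qpos": joint angles; "qd": joint speeds; "tau": joint torques, N m; "eef_pos": TCP position; "tool_rot": TCP orientation; "force": force on the tool from outside, world axes, zero at the start; "torque": the same for the moment, N m; "width": finger opening in mm; "gripper_force": force on a finger pad.
Only numpy, scipy, OpenCV 4.12 (cv2) and the standard library are available. Lean on these libraries where they do the work, as an engineer would, in place of code of your own. Each camera call takes 0.05 s, during which the arm holds its last target. There are 200 camera calls.

## Working session

There is one attempt and no reset: what is moved stays moved. The work goes in short steps, Python scripts to look and compute and a shell command to move; the robot and the scene stay as the last step left them, time stands still between calls to the robot, and variables do not carry over. Pictures are saved under pics/ and viewed, at most 10 in all, crops included, and the job is handed in when it is done.

```bash
mkdir -p pics; ls; cat > h.py <<'E'
import numpy as np, cv2
from cell import ctrl
def ray(im,rc):
    K=np.array(im["intrinsics"],float);d=np.array(im["dist"],float);T=np.array(im["extrinsics"],float)
    u=cv2.undistortPoints(np.array([[[rc[1],rc[0]]]],float),K,d)[0,0]
    v=T[:3,:3]@np.array([u[0],-u[1],-1]);return T[:3,3],v
def at_z(im,rc,z):
    o,v=ray(im,rc);return o+v*(z-o[2])/v[2]
def meet(a,b):
    (o,v),(p,w)=a,b;v=v/np.linalg.norm(v);w=w/np.linalg.norm(w)
    s=np.linalg.lstsq(np.c_[v,-w],p-o,rcond=None)[0]
    A,B=o+v*s[0],p+w*s[1];return (A+B)/2,np.linalg.norm(A-B)
E
python3 - <<'E'
from h import *
np.set_printoptions(precision=1,suppress=True)
ims={c:ctrl.get_image(c) for c in("top","side")}
for c in ims: cv2.imwrite(f"pics/{c}0.png",ims[c]["img"][...,::-1]);print(c,np.array(ims[c]["extrinsics"])[:3,3])
for t in["clamp","fixed_jaw","jaw","crank_axis","grip_mid","weight","weight_knob","basket","creamer","bowl"]:
    r={c:ctrl.place_of(c,t) for c in ims}
    for c in r: print(t,c,[(np.round(x["position"],1).tolist(),round(x["confidence"],2)) for x in r[c][:2]])
    if r["top"] and r["side"]:print("   ",*meet(*[ray(ims[c],r[c][0]["position"]) for c in ims]))
s=ctrl.read_state();print(s)
E
```

```text
pics
top [ 408.9   15.1 1086.3]
side [-118.2  885.1  697.9]
clamp top [([197.5, 229.0], 0.74), ([176.7, 336.6], 0.21)]
clamp side [([186.4, 263.3], 0.73), ([238.9, 230.2], 0.68)]
    [476.1  48.5 162.2] 83.4676206923306
fixed_jaw top [([204.1, 266.9], 0.54), ([198.2, 232.8], 0.47)]
fixed_jaw side [([212.8, 256.4], 0.57)]
    [506.4 -27.4  29.6] 9.92609072904555
jaw top [([197.5, 234.7], 0.75), ([237.9, 337.8], 0.64)]
jaw side [([226.7, 229.4], 0.75)]
    [528.7  62.   24. ] 0.7390459896882716
crank_axis top [([181.5, 190.0], 0.59)]
crank_axis side [([215.7, 195.7], 0.77)]
    [555.4 167.9 106.2] 7.73528023238664
grip_mid top [([200.0, 194.1], 0.43)]
grip_mid side [([226.9, 207.7], 0.44)]
    [516.  163.1  83.1] 3.1634737399727175
weight top [([173.7, 335.8], 0.8)]
weight side [([186.0, 262.5], 0.86)]
    [ 600.4 -216.3    3.6] 3.1845258436743173
weight_knob top [([168.8, 345.5], 0.52)]
weight_knob side [([170.3, 260.6], 0.58)]
    [ 609.5 -229.4   52.4] 13.196908178968531
basket top [([201.5, 378.7], 0.61), ([177.3, 336.7], 0.33)]
basket side [([177.3, 301.9], 0.57), ([225.2, 210.0], 0.33)]
    [ 521.9 -334.6    5. ] 0.28834696401158755
creamer top [([236.5, 337.4], 0.78)]
creamer side [([200.3, 307.3], 0.98)]
    [ 431.  -215.3    1.9] 12.302312377903858
bowl top [([183.7, 192.1], 0.69), ([196.0, 127.2], 0.55)]
bowl side [([296.7, 153.6], 0.81)]
    [ 622.6  231.4 -149. ] 82.71415026587023
{'clock': 1.1, 'qpos': array([ 1.2,  0.6,  0. ,  1.5, -0. ,  1. , -0. ]), 'qd': array([-0., -0.,  0., -0., -0., -0., -0.]), 'tau': array([ -0. , -56.3,   1.2, -19.4,   0. ,   0. ,   0. ]), 'eef_pos': array([ 202.5, -617.7,  192.7]), 'tool_rot': array([ 3.1, -0. ,  0.3]), 'force': array([-0.3,  0.6, -0.1]), 'torque': array([0., 0., 0.]), 'gripper_force': 0.0, 'width': 85.61218664341384}
```

View pictures.

View pics/top0.png

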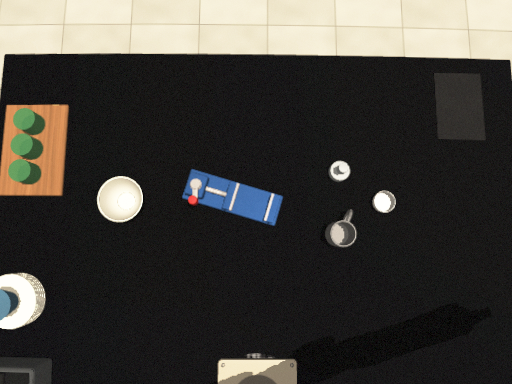

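View pics/side0.png

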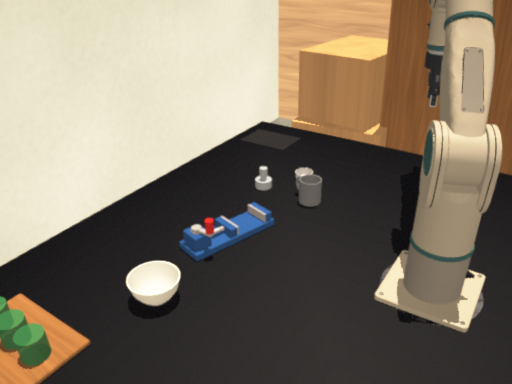

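```bash
cat >> h.py <<'E'
def proj(im,P):
    K=np.array(im["intrinsics"],float);d=np.array(im["dist"],float);T=np.array(im["extrinsics"],float)
    q=(np.atleast_2d(P)-T[:3,3])@T[:3,:3]
    return cv2.projectPoints((q*[1,-1,-1])[:,None],np.zeros(3),np.zeros(3),K,d)[0][:,0]
def colour(im,lo,hi):
    h=cv2.cvtColor(im["img"],cv2.COLOR_RGB2HSV);return cv2.inRange(h,lo,hi)
def red(im):
    m=colour(im,(0,150,60),(8,255,255))|colour(im,(172,150,60),(180,255,255))
    m[:, :150]=0; ys,xs=np.nonzero(m);return (ys.mean(),xs.mean()),len(ys)
E
cat > fit.py <<'E'
from h import *
from scipy.optimize import minimize
np.set_printoptions(precision=1,suppress=True)
ims={c:ctrl.get_image(c) for c in("top","side")}
def box(x,y0,y1,z0,z1): return np.array([[a,b,c] for a in(-x,x) for b in(y0,y1) for c in(z0,z1)],float)
boxes=[box(42,-127,135,0,20),box(38,-127,-102,20,44),box(30,77,127,20,58)]
S=4
M={}
for c in ims:
    m=colour(ims[c],(105,110,40),(125,255,255)); n,l,st,_=cv2.connectedComponentsWithStats(cv2.morphologyEx(m,cv2.MORPH_CLOSE,np.ones((7,7))))
    k=l[200,230] if c=="top" else l[238,205]
    if not k:k=1+np.argmax(st[1:,4])
    M[c]=cv2.resize((l==k).astype(np.uint8),None,fx=S,fy=S,interpolation=cv2.INTER_NEAREST);print(c,st[k])
def W(p,B):
    x,y,a=p;R=np.array([[np.cos(a),-np.sin(a),0],[np.sin(a),np.cos(a),0],[0,0,1]]);return B@R.T+[x,y,0]
def cost(p,each=False):
    r=[]
    for c in ims:
        m=np.zeros_like(M[c])
        for b in boxes: cv2.fillConvexPoly(m,cv2.convexHull(np.round((proj(ims[c],W(p,b))+.5)*S).astype(np.int32)),1)
        r.append(1-(m&M[c]).sum()/(m|M[c]).sum())
    return r if each else sum(r)
best=min((minimize(cost,[510,60,a],method="Nelder-Mead",options=dict(initial_simplex=[[510,60,a],[530,60,a],[510,80,a],[510,60,a+.15]])) for a in(-.2,.2,.35)),key=lambda r:r.fun)
p=best.x;print("clamp",p[:2],"yaw %.3f"%p[2],cost(p,True))
np.save("clamp.npy",p)
ax=W(p,np.array([[0,102,92.]]))[0];print("axis",ax)
rr={c:red(ims[c]) for c in ims};print(rr)
g,e=meet(*[ray(ims[c],rr[c][0]) for c in ims]);gt=at_z(ims["top"],rr["top"][0],92);gs=at_z(ims["side"],rr["side"][0],89)
print("grip",g,e,gt,gs,"r",np.linalg.norm(g[:2]-ax[:2]))
for q in(g,gt,gs):
    d=q-ax;print("theta",-(np.arctan2(d[1],d[0])-p[2]))
# weight
for t in("weight","basket"):
  for c in ims:
    r=ctrl.trace(c,t)
    if r:
        ys,xs=np.nonzero(r[0]["mask"]);print(t,c,r[0]["confidence"],ys.min(),ys.max(),xs.min(),xs.max(),r[0]["position"],at_z(ims[c],r[0]["position"],15))
out=[]
for c in ims:
    v=ims[c]["img"][...,::-1].copy();v=cv2.resize(v,None,fx=4,fy=4,interpolation=cv2.INTER_CUBIC)
    for b in boxes: cv2.polylines(v,[cv2.convexHull(np.round((proj(ims[c],W(p,b))+.5)*4).astype(np.int32))],True,(0,255,0),1)
    out.append(v[600:1000,700:1500] if c=="top" else v[600:1100,650:1450][:200+300])
cv2.imwrite("pics/fit.png",cv2.resize(np.vstack(out),None,fx=.66,fy=.66))
E
python3 fit.py
```

```text
top [ 182  169  101   57 2916]
side [ 179  202   95   59 2198]
clamp [530.3  66. ] yaw -0.286 [np.float64(0.08510935225981375), np.float64(0.2101544642238692)]
axis [559.1 163.8  92. ]
{'top': ((np.float64(200.34615384615384), np.float64(192.51282051282053)), 78), 'side': ((np.float64(224.47857142857143), np.float64(208.75714285714287)), 140)}
grip [512.7 164.7  92.4] 0.24492952848937846 [512.8 164.8  92. ] [516.1 160.6  89. ] r 46.379590666080794
theta -3.4087062703969795
theta -3.4058127719737827
theta 2.7811475211865844
weight side 0.51 167 190 255 271 [180.8, 261.7] [ 611.9 -226.7   15. ]
basket top 0.97 191 209 373 395 [200.1, 381.1] [ 524.8 -338.1   15. ]
basket side 0.44 217 236 215 238 [227.9, 225.3] [543.7  62.   15. ]
```

View pics/fit.png

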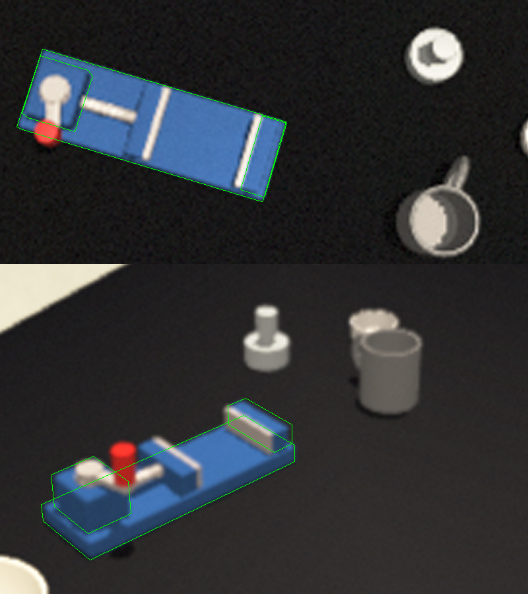

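```bash
python3 - <<'E'
from h import *
np.set_printoptions(precision=1,suppress=True)
ims={c:ctrl.get_image(c) for c in("top","side")}
g={c:cv2.cvtColor(ims[c]["img"],cv2.COLOR_RGB2GRAY) for c in ims}
W={}
for c,(r,k) in dict(top=(171,340),side=(183,263)).items():
    n,l,st,cen=cv2.connectedComponentsWithStats((g[c]>70).astype(np.uint8))
    lab=np.bincount(l[r-8:r+8,k-6:k+6].ravel())[1:].argmax()+1
    ys,xs=np.nonzero(l==lab);(cx,cy),R=cv2.minEnclosingCircle(np.c_[xs,ys].astype(np.float32))
    print(c,st[lab],"circle",cx,cy,R)
    W[c]=(cx,cy)
print("weight by top circle z20:",at_z(ims["top"],(W["top"][1],W["top"][0]),20))
from scipy.optimize import minimize
# silhouette fit of weight as stacked cylinders
def cyl(x,y,r,z0,z1):
    a=np.linspace(0,2*np.pi,24);return np.array([[x+r*np.cos(t),y+r*np.sin(t),z] for t in a for z in(z0,z1)])
S=6;M={}
for c,(r,k) in dict(top=(171,340),side=(183,263)).items():
    n,l,st,cen=cv2.connectedComponentsWithStats((g[c]>55).astype(np.uint8))
    lab=np.bincount(l[r-8:r+8,k-6:k+6].ravel())[1:].argmax()+1
    M[c]=cv2.resize((l==lab).astype(np.uint8),None,fx=S,fy=S,interpolation=cv2.INTER_NEAREST)
    M[c]=cv2.morphologyEx(M[c],cv2.MORPH_CLOSE,np.ones((25,25)))
for cams in(("top","side"),("top",),("side",)):
    def cost(p):
        s=0
        for c in cams:
            m=np.zeros_like(M[c])
            for b in(cyl(*p,27,0,28),cyl(*p,13,38,68),cyl(*p,8,28,38)): cv2.fillConvexPoly(m,cv2.convexHull(np.round((proj(ims[c],b)+.5)*S).astype(np.int32)),1)
            s+=1-(m&M[c]).sum()/(m|M[c]).sum()
        return s
    r=minimize(cost,[603,-220],method="Nelder-Mead",options=dict(initial_simplex=[[603,-220],[613,-220],[603,-210]]));print(cams,r.x,r.fun)
p=np.load("clamp.npy");c_,s_=np.cos(p[2]),np.sin(p[2])
pr=[]
for y in np.arange(-130,40,1.):
    q=[[p[0]+c_*x-s_*y,p[1]+s_*x+c_*y,44] for x in(-25,-15,0,15,25)]
    uv=proj(ims["top"],q).astype(np.float32);pr.append(cv2.remap(ims["top"]["img"][...,0].copy(),uv[None,:,0],uv[None,:,1],1).mean())
pr=np.array(pr);ys=np.arange(-130,40,1.);print("bright y at z=44:",ys[pr>110])
s=ctrl.read_state();np.set_printoptions(precision=4);print(s["clock"],s["eef_pos"],s["tool_rot"])
E
```

```text
top [329 160  22  22 358] circle 339.2872314453125 170.60638427734375 10.832632064819336
side [254 165  19  26 331] circle 262.6639404296875 177.6311492919922 12.701713562011719
weight by top circle z20: [ 604.9 -223.4   20. ]
('top', 'side') [ 605.6 -223.9] 0.2011061175409099
('top',) [ 605.3 -224.3] 0.06260637904240363
('side',) [ 603.8 -224.2] 0.13747542272906021
bright y at z=44: [-103. -102. -101. -100.  -99.  -98.  -97.  -96.  -95.   -7.   -6.   -5.
   -4.   -3.   -2.   -1.    0.    1.    2.]
1.5 [ 202.5153 -617.6565  192.7194] [ 3.1416 -0.      0.3168]
```

```bash
python3 -m crank '[[[0,0,0,0.99],[0,0,0,0.99],[0,0,0,0.99],[0,0,0,0.99],[1,-0.98,0,0],[1,-0.98,0,0],[1,-0.98,0,0],[1,-0.98,0,0],[1,-0.98,0,0],[1,-0.98,0,0],[1,-0.98,0,0],[1,-0.98,0,0]]]' -1; python3 -m crank '[[[1,-0.98,0,0],[1,-0.98,0,0],[1,-0.98,0,0],[1,-0.98,0,0],[1,-0.98,0,0],[1,-0.98,0,0],[1,-0.98,0,0],[0.8,-0.8,0,0],[0.3,-0.2,0,0],[0,0,0,0]]]'
```

```text
clock: 2.5
eef_pos: [403.7, -420.4, 192.9]
tool_rot: [3.141, -0.0, -0.0]
force: [1.1, 0.5, 0.7]
width: 85.2
gripper_force: 0.0
clock: 3.33
eef_pos: [607.4, -221.7, 192.4]
tool_rot: [-3.14, -0.001, 0.006]
force: [0.4, 0.4, -0.5]
width: 85.3
gripper_force: 0.0
```

```bash
python3 -m crank '[[[-0.09,0.09,1,0],[0,0,1,0],[0,0,1,0],[0,0,1,0],[0,0,1,0],[0,0,0.8,0],[0,0,0.5,0],[0,0,0,0],[0,0,0,0]]]'; python3 -m crank '[[[0,0,0,0],[0,0,0,0],[0,0,0,0],[0,0,0,0],[0,0,0,0],[0,0,0,0],[0,0,0,0],[0,0,0,0],[0,0,0,0]]]' 1
```

```text
clock: 4.08
eef_pos: [601.9, -228.8, 35.3]
tool_rot: [3.141, 0.001, -0.002]
force: [-0.4, -0.4, 0.1]
width: 85.5
gripper_force: 0.0
clock: 4.83
eef_pos: [602.8, -227.4, 35.2]
tool_rot: [3.142, 0.0, 0.0]
force: [0.1, 0.5, 0.7]
width: 0.5
gripper_force: 0.0
```

```bash
python3 - <<'E'
from h import *
ims={c:ctrl.get_image(c) for c in("top","side")}
a=cv2.resize(ims["top"]["img"][130:230,280:410],None,fx=5,fy=5)[:280]
b=cv2.resize(ims["side"]["img"][110:220,220:350],None,fx=5,fy=5)[:300]
a=cv2.resize(ims["top"]["img"][140:200,290:400],None,fx=5,fy=5);b=cv2.resize(ims["side"]["img"][140:200,220:330],None,fx=5,fy=5)
cv2.imwrite("pics/g1.png",np.vstack([a,b])[:600,:,::-1])
s=ctrl.read_state();print(s["eef_pos"],s["width"])
for c in ims:print(c,proj(ims[c],[s["eef_pos"]]),[(x["position"],x["confidence"]) for x in ctrl.find_in(c,"weight")])
E
```

```text
[ 602.7691964  -227.42252675   35.1764007 ] -0.015832515360004237
top [[342.00018229 170.37445379]] [([178.2, 337.0], 0.5)]
side [[264.13085217 175.82872466]] [([181.2, 266.2], 0.61), ([172.5, 301.3], 0.36)]
```

View pics/g1.png

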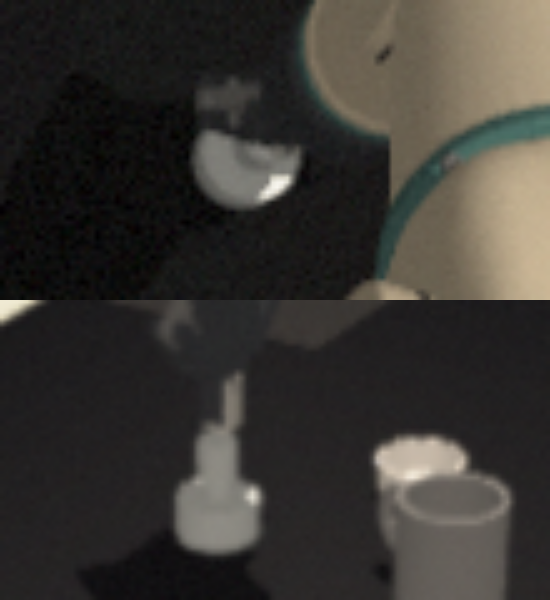

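```bash
python3 - <<'E'
from h import *
ims={c:ctrl.get_image(c) for c in("top","side")}
o=[]
for c,(r,k) in dict(top=(135,300),side=(130,215)).items():
    a=cv2.resize(ims[c]["img"][r:r+70,k:k+75],None,fx=5,fy=8 if 0 else 5,interpolation=cv2.INTER_CUBIC)
    a=(255*(a/255.)**.45).astype(np.uint8)[...,::-1].copy()
    for z in(35,54,100):
        u=(proj(ims[c],[[602.8,-227.4,z]])[0]-[k,r]+.5)*5;cv2.circle(a,tuple(int(v) for v in u),3,(0,255,0),1)
    for z in(0,53):
        u=(proj(ims[c],[[605.2,-224,z]])[0]-[k,r]+.5)*5;cv2.circle(a,tuple(int(v) for v in u),3,(0,0,255),1)
    o.append(a)
cv2.imwrite("pics/g2.png",np.hstack(o))
E
```

```text
(no output)
```

View pics/g2.png

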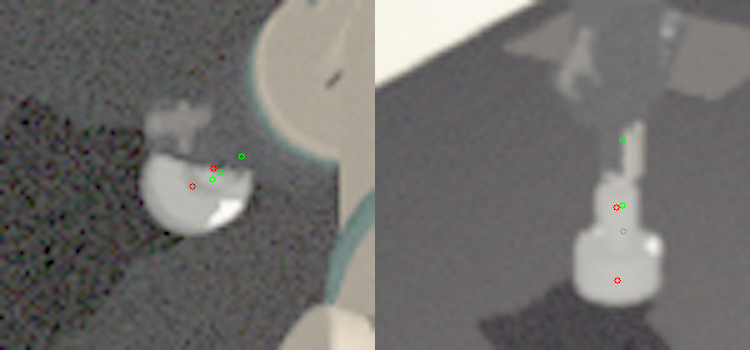

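```bash
python3 -m crank '[[[0,0,0,0],[0,0,0,0],[0,0,0,0],[0,0,0,0],[0,0,0,0],[0,0,0,0],[0,0,0,0],[0,0,0,0]]]' -1; python3 - <<'E'
from h import *
ims={c:ctrl.get_image(c) for c in("top","side")}
s=ctrl.read_state();p=s["eef_pos"];print(p,s["width"])
o=[]
for c,(r,k) in dict(top=(120,290),side=(110,215)).items():
    a=cv2.resize(ims[c]["img"][r:r+90,k:k+75],None,fx=5,fy=5,interpolation=cv2.INTER_CUBIC)
    a=(255*(a/255.)**.45).astype(np.uint8)[...,::-1].copy()
    for z in(0,35,100):
      for y in(0,42,-42):
        u=(proj(ims[c],[[p[0],p[1]+y,p[2]+z]])[0]-[k,r]+.5)*5;cv2.circle(a,tuple(int(v) for v in u),3,(0,255,0) if y==0 else (255,255*(y>0),0),1)
    o.append(a)
cv2.imwrite("pics/g3.png",np.hstack(o))
E
```

```text
clock: 5.8
eef_pos: [602.8, -227.4, 35.2]
tool_rot: [-3.142, -0.0, -0.0]
force: [0.4, 0.0, 0.6]
width: 85.5
gripper_force: 0.0
[ 602.78065718 -227.4445498    35.22572072] 85.38799225819243
```

View pics/g3.png

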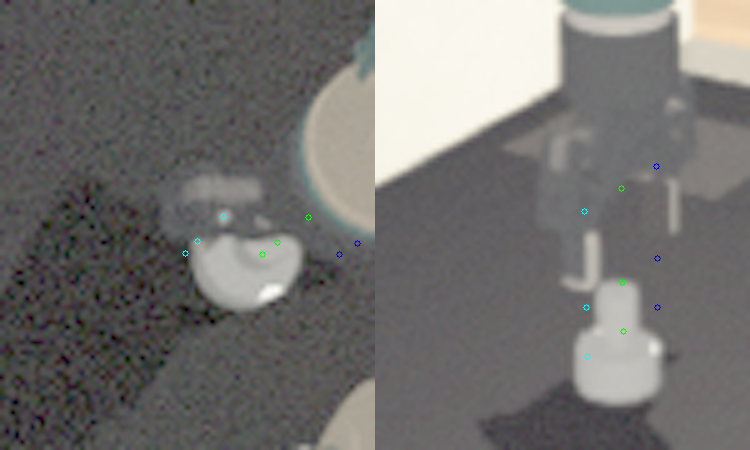

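```bash
python3 -m crank '[[[0,0,0.3,0],[0,0,0.3,0],[0,0,0.3,0],[0,0,0.1,0],[0,0,0,0],[0,0,0,0]]]' -1; python3 - <<'E'
from h import *
ims={c:ctrl.get_image(c) for c in("top","side")}
s=ctrl.read_state();p=s["eef_pos"];print(p,s["force"])
o=[]
for c,(r,k) in dict(top=(120,290),side=(110,215)).items():
    a=cv2.resize(ims[c]["img"][r:r+90,k:k+75],None,fx=5,fy=5,interpolation=cv2.INTER_CUBIC)
    a=(255*(a/255.)**.45).astype(np.uint8)[...,::-1].copy()
    for z in(13+36,36+54):
      for y in(0,42,-42):
        u=(proj(ims[c],[[p[0],p[1]+y,p[2]+z]])[0]-[k,r]+.5)*5;cv2.circle(a,tuple(int(v) for v in u),3,(0,255,0) if y==0 else (255,255*(y>0),0),1)
    o.append(a)
cv2.imwrite("pics/g4.png",np.hstack(o))
E
```

```text
clock: 6.4
eef_pos: [602.5, -227.4, 9.7]
tool_rot: [-3.141, 0.001, -0.0]
force: [0.0, 0.7, -0.4]
width: 85.5
gripper_force: 0.0
[ 602.99825997 -227.55047332   10.35782135] [-0.37308021 -0.01224693 -0.01780605]
```

View pics/g4.png

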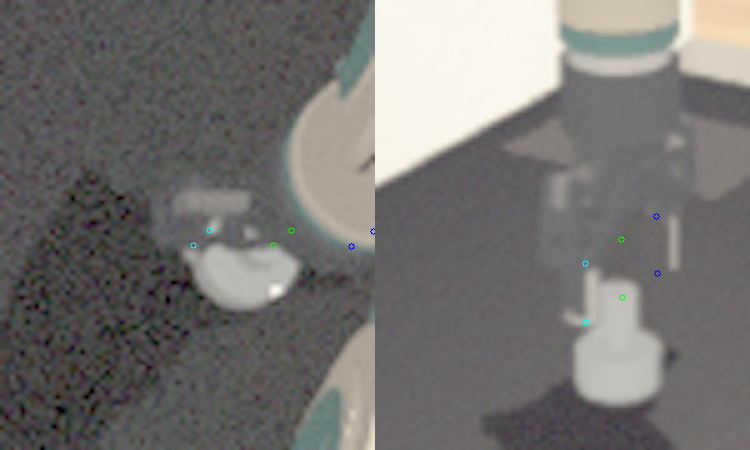

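```bash
python3 -m crank '[[[0.09,-0.12,0.2,0],[0,0,0.2,0],[0,0,0,0],[0,0,0,0]]]' -1; python3 -m crank '[[[0,0,0,0],[0,0,0,0],[0,0,0,0],[0,0,0,0],[0,0,0,0],[0,0,0,0],[0,0,0,0],[0,0,0,0],[0,0,0,0]]]' 1
```

```text
clock: 6.83
eef_pos: [604.7, -224.1, -0.3]
tool_rot: [-3.141, 0.001, 0.0]
force: [-1.0, -0.2, -1.0]
width: 85.3
gripper_force: 0.0
clock: 7.58
eef_pos: [605.2, -223.8, 0.5]
tool_rot: [-3.141, -0.0, 0.0]
force: [-0.9, 2.8, 5.0]
width: 24.4
gripper_force: 58.8
```

```bash
python3 -m crank '[[[0,0,-0.4,0],[0,0,-0.8,0],[0,0,-1,0],[0,0,-1,0],[0,0,-0.8,0],[0,0,0,0]]]'; python3 -m crank '[[[-0.2,-0.4,0,0],[-0.37,-0.9,0,0],[-0.37,-0.9,0,0],[-0.37,-0.9,0,0],[-0.37,-0.9,0,0],[-0.37,-0.9,0,0],[-0.37,-0.9,0,0],[-0.37,-0.9,0,0],[-0.37,-0.9,0,0],[-0.37,-0.9,0,0],[-0.16,-0.72,0,0],[0,0,0,0]]]'; python3 -m crank '[[[0,0,0,0],[0,0,0,0],[0,0,0,0]]]'; python3 - <<'E'
from h import *
np.set_printoptions(precision=1,suppress=True)
ims={c:ctrl.get_image(c) for c in("top","side")}
r={}
for c in ims:
  for t in("weight","weight_knob"):
    d=ctrl.place_of(c,t);print(c,t,[(np.round(x["position"],1),round(x["confidence"],2)) for x in d[:2]]); r[c,t]=d[0]["position"] if d else None
for t in("weight","weight_knob"):
  if r["top",t] is not None and r["side",t] is not None: print(t,*meet(*[ray(ims[c],r[c,t]) for c in ims]))
o=[]
for c,(rr,k) in dict(top=(150,190),side=(140,190)).items():
    a=cv2.resize(ims[c]["img"][rr:rr+110,k:k+95],None,fx=4,fy=4,interpolation=cv2.INTER_CUBIC)
    o.append((255*(a/255.)**.6).astype(np.uint8)[...,::-1])
cv2.imwrite("pics/p1.png",np.hstack(o))
s=ctrl.read_state();print(s["eef_pos"],s["width"])
E
```

```text
clock: 8.08
eef_pos: [607.5, -226.6, 104.3]
tool_rot: [3.138, -0.007, -0.001]
force: [0.9, -1.0, -5.5]
width: 24.1
gripper_force: 59.8
clock: 9.08
eef_pos: [508.8, 11.8, 98.3]
tool_rot: [-3.139, 0.006, 0.007]
force: [0.3, -0.0, -6.0]
width: 24.6
gripper_force: 59.8
clock: 9.33
eef_pos: [512.3, 4.9, 99.5]
tool_rot: [3.141, 0.001, -0.002]
force: [-0.6, -0.0, -5.7]
width: 24.2
gripper_force: 59.8
top weight []
top weight_knob []
side weight [(array([194.2, 246.8]), 0.84)]
side weight_knob [(array([175.6, 242. ]), 0.56)]
[512.8   5.6 100.2] 24.192270060056444
```

View pics/p1.png

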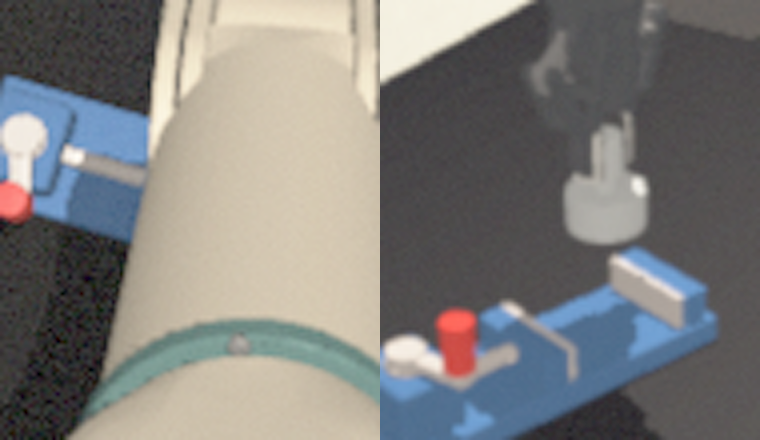

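```bash
python3 - <<'E'
from h import *
im=ctrl.get_image("side");print(proj(im,[[512.8,5.6,99.7],[512.8,5.6,152.7]]))
E
python3 -m crank '[[[0,0,0.5,0],[0,0,0.8,0],[0,0,0.7,0],[0,0,0.4,0],[0,0,0.3,0],[0,0,0.2,0],[0,0,0.1,0],[0,0,0.08,0],[0,0,0,0],[0,0,0,0]]]'
```

```text
[[245.36356985 195.19738586]
 [244.76656252 177.66257356]]
clock: 10.52
eef_pos: [513.2, 6.1, 23.7]
tool_rot: [-3.142, -0.001, 0.0]
force: [0.1, 0.3, -5.3]
width: 24.3
gripper_force: 59.9
```

```bash
python3 -m crank '[[[0,0,0.06,0],[0,0,0.04,0],[0,0,0,0],[0,0,0,0]]]'
```

```text
clock: 10.85
eef_pos: [512.8, 6.1, 20.8]
tool_rot: [-3.142, -0.0, -0.0]
force: [-0.0, -0.4, -5.4]
width: 24.2
gripper_force: 59.9
```

```bash
python3 -m crank '[[[0,0,0.04,0],[0,0,0,0],[0,0,0,0]]]';python3 -m crank '[[[0,0,0.03,0],[0,0,0,0],[0,0,0,0]]]'
```

```text
clock: 11.1
eef_pos: [513.0, 6.3, 20.5]
tool_rot: [-3.141, -0.001, 0.0]
force: [-1.5, 0.7, 5.4]
width: 24.4
gripper_force: 60.7
clock: 11.35
eef_pos: [513.0, 6.3, 20.4]
tool_rot: [-3.141, -0.001, 0.0]
force: [-2.8, 0.8, 13.2]
width: 24.2
gripper_force: 62.1
```

```bash
python3 -m crank '[[[0,0,-0.03,0],[0,0,0,0],[0,0,0,0],[0,0,0,0],[0,0,0,0],[0,0,0,0],[0,0,0,0],[0,0,0,0],[0,0,0,0]]]' -1;python3 -m crank '[[[0,0,-0.3,0],[0,0,-0.6,0],[0,0,-1,0],[0,0,-1,0],[0,0,-1,0],[0,0,-0.4,0],[0,-1,0,0],[0,-1,0,0],[0,-1,0,0],[0,-1,0,0],[0,-0.5,0,0],[0,0,0,0]]]'; python3 - <<'E'
from h import *
np.set_printoptions(precision=1,suppress=True)
ims={c:ctrl.get_image(c) for c in("top","side")}
p=np.load("clamp.npy");c_,s_=np.cos(p[2]),np.sin(p[2])
for c,z in(("side",20),("top",20)):
  for t,z in(("weight",20),("weight_knob",73),("jaw",20),("fixed_jaw",20)):
    for d in ctrl.place_of(c,t)[:1]:
      w=at_z(ims[c],d["position"],z)[:2]-p[:2];print(c,t,round(d["confidence"],2),"clamp xy",c_*w[0]+s_*w[1],-s_*w[0]+c_*w[1])
r=red(ims["side"]);print(r,red(ims["top"]))
o=[]
for c,(rr,k) in dict(top=(150,190),side=(140,190)).items():
    a=cv2.resize(ims[c]["img"][rr:rr+110,k:k+95],None,fx=4,fy=4,interpolation=cv2.INTER_CUBIC)
    o.append((255*(a/255.)**.6).astype(np.uint8)[...,::-1])
cv2.imwrite("pics/p2.png",np.hstack(o))
s=ctrl.read_state();print(s["eef_pos"],s["width"])
E
```

```text
clock: 12.1
eef_pos: [512.8, 6.1, 19.7]
tool_rot: [3.142, -0.0, -0.0]
force: [-0.7, -0.2, -0.2]
width: 85.9
gripper_force: 0.0
clock: 13.1
eef_pos: [512.4, 122.3, 127.0]
tool_rot: [-3.14, 0.0, 0.005]
force: [0.1, -0.5, -0.8]
width: 85.4
gripper_force: 0.0
side weight 0.83 clamp xy -5.825538648777243 -59.69468314591348
side weight_knob 0.63 clamp xy -173.58577879376435 319.7903174510721
side jaw 0.55 clamp xy -15.178072976447748 4.59135085338515
side fixed_jaw 0.51 clamp xy 6.361189003129429 -100.3033484839123
top weight 0.64 clamp xy -8.833288898355192 -68.0332751154479
top weight_knob 0.7 clamp xy 3.814618511009064 -62.79791595617609
top jaw 0.44 clamp xy -0.8416783642990083 -3.3146096813976986
top fixed_jaw 0.77 clamp xy -1.4374556352168213 -91.70804319236203
((np.float64(224.90151515151516), np.float64(208.78030303030303)), 132) ((np.float64(nan), np.float64(nan)), 0)
[512.9 117.8 127.3] 85.2829978209298h.py:21: RuntimeWarning: Mean of empty slice.
  m[:, :150]=0; ys,xs=np.nonzero(m);return (ys.mean(),xs.mean()),len(ys)
  ret = ret.dtype.type(ret / rcount)
```

View pics/p2.png

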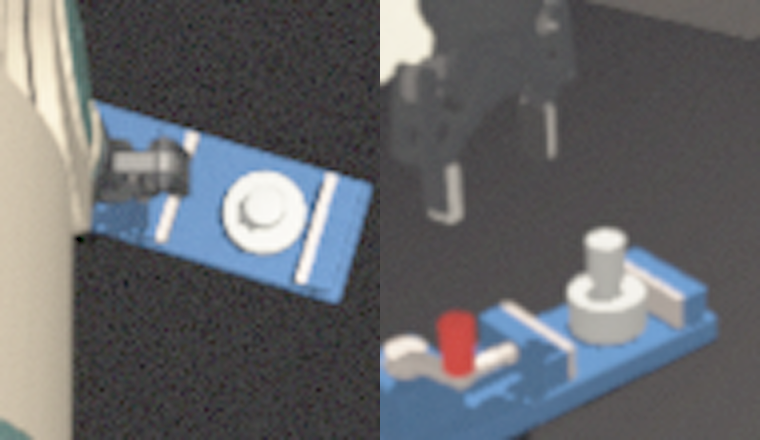

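```bash
python3 -m crank '[[[0,-0.6,0,0],[0,-0.8,0,0],[0,-0.48,0,0],[0,0,0,0],[0,0,0.6,0],[0,0,0.9,0],[0,0,0.8,0],[0,0,0.5,0],[0,0,0.4,0],[0,0,0.2,0],[0,0,0,0],[0,0,0,0]]]' -1; python3 -m crank '[[[0,0,0,0],[0,0,0,0],[0,0,0,0],[0,0,0,0],[0,0,0,0],[0,0,0,0],[0,0,0,0],[0,0,0,0],[0,0,0,0]]]' 1
```

```text
clock: 14.6
eef_pos: [513.1, 165.3, 42.5]
tool_rot: [3.141, -0.0, -0.0]
force: [0.2, -0.1, -0.2]
width: 85.3
gripper_force: 0.0
clock: 15.35
eef_pos: [513.0, 165.6, 42.7]
tool_rot: [-3.141, -0.0, -0.0]
force: [-0.4, -0.6, 6.8]
width: 19.8
gripper_force: 58.5
```

```bash
python3 -m crank '[[[0.08,-0.46,0,0],[0.19,-0.43,0,0],[0.30,-0.36,0,0],[0.38,-0.27,0,0],[0.44,-0.16,0,0],[0.47,-0.05,0,0],[0,0,0,0]]]'; python3 -m crank '[[[0,0,0,0]]]'
```

```text
clock: 15.93
eef_pos: [561.9, 209.1, 42.7]
tool_rot: [-3.141, -0.003, -0.0]
force: [2.9, -0.7, 3.9]
width: 20.2
gripper_force: 58.7
clock: 16.02
eef_pos: [561.4, 209.1, 42.8]
tool_rot: [-3.141, -0.004, -0.0]
force: [2.4, -0.3, 3.4]
width: 20.3
gripper_force: 58.7
```

```bash
python3 -m crank '[[[0.46,0.08,0,0],[0.43,0.19,0,0],[0.36,0.30,0,0],[0.27,0.38,0,0],[0.16,0.44,0,0],[0.05,0.47,0,0],[-0.08,0.46,0,0],[-0.19,0.43,0,0],[-0.30,0.36,0,0],[-0.38,0.27,0,0],[-0.44,0.16,0,0],[-0.47,0.05,0,0]]]'; python3 -m crank '[[[-0.46,-0.08,0,0],[-0.43,-0.19,0,0],[-0.36,-0.30,0,0],[-0.27,-0.38,0,0],[-0.16,-0.44,0,0],[-0.05,-0.47,0,0]]]'; python3 -m crank '[[[0,0,0,0],[0,0,0,0]]]'
```

```text
clock: 17.02
eef_pos: [556.5, 119.1, 42.7]
tool_rot: [-3.14, -0.003, -0.001]
force: [3.3, 5.4, 1.0]
width: 19.9
gripper_force: 58.8
clock: 17.52
eef_pos: [512.8, 165.0, 42.6]
tool_rot: [3.14, -0.001, -0.001]
force: [4.6, -3.3, 5.4]
width: 20.4
gripper_force: 59.2
clock: 17.68
eef_pos: [513.0, 168.1, 42.6]
tool_rot: [-3.14, -0.001, 0.002]
force: [1.6, 2.6, 6.8]
width: 20.5
gripper_force: 59.4
```

```bash
python3 -m crank '[[[0.04,-0.23,0,0],[0.04,-0.23,0,0],[0,0,0,0]]]'; python3 -m crank '[[[0.09,-0.22,0,0],[0.10,-0.21,0,0],[0,0,0,0]]]';  python3 -m crank '[[[0.14,-0.19,0,0],[0.16,-0.17,0,0],[0,0,0,0]]]'
```

```text
clock: 17.93
eef_pos: [515.0, 178.0, 42.6]
tool_rot: [3.141, -0.0, 0.001]
force: [3.2, -0.3, 7.6]
width: 20.3
gripper_force: 59.6
clock: 18.18
eef_pos: [519.8, 188.2, 42.6]
tool_rot: [3.141, -0.0, 0.001]
force: [2.2, -0.7, 8.5]
width: 20.1
gripper_force: 59.7
clock: 18.43
eef_pos: [526.8, 196.9, 42.5]
tool_rot: [3.14, 0.001, 0.001]
force: [1.4, -1.6, 8.6]
width: 19.8
gripper_force: 59.8
```

```bash
python3 - <<'E'
from h import *
im=ctrl.get_image("top");s=ctrl.read_state();print(s["eef_pos"],s["force"],s["torque"])
p=np.load("clamp.npy");c_,s_=np.cos(p[2]),np.sin(p[2])
ys=np.arange(-105,40,1.)
for xs in((-33,-30,-27),(-20,-10,0,10),(27,30,33)):
  pr=[]
  for y in ys:
    q=[[p[0]+c_*x-s_*y,p[1]+s_*x+c_*y,44] for x in xs]
    uv=proj(im,q).astype(np.float32);pr.append(cv2.remap(im["img"][...,0].copy(),uv[None,:,0],uv[None,:,1],1).mean())
  print(xs,ys[np.array(pr)>110])
E
```

```text
[526.83323962 196.88818979  42.55516573] [ 0.67615106 -1.68211096  9.30205322] [-0.40869139 -0.39484498  0.00254097]
(-33, -30, -27) [-103. -102. -101. -100.  -99.  -98.  -97.  -96.  -95.  -43.  -42.  -41.
  -40.  -39.  -38.  -37.  -36.  -35.  -34.]
(-20, -10, 0, 10) [-104. -103. -102. -101. -100.  -99.  -98.  -97.  -96.  -95.  -94.  -93.
  -92.  -91.  -90.  -89.  -88.  -87.  -86.  -85.  -84.  -83.  -82.  -81.
  -80.  -79.  -78.  -77.  -76.  -75.  -74.  -73.  -72.  -71.  -70.  -69.
  -68.  -67.  -66.  -65.  -64.  -63.  -62.  -61.  -60.  -59.  -58.  -57.
  -56.  -55.  -54.  -53.  -52.  -51.  -50.  -49.  -48.  -47.  -46.  -45.
  -44.  -43.  -42.  -41.  -40.  -39.  -38.  -37.  -36.  -35.  -34.  -12.
  -11.  -10.   -4.   -3.   -2.   -1.   16.   17.   32.   33.   34.   35.
   36.   37.   38.   39.]
(27, 30, 33) [-104. -103. -102. -101. -100.  -99.  -98.  -97.  -96.  -95.  -73.  -72.
  -71.  -70.  -69.  -66.  -65.  -64.  -63.  -62.  -43.  -42.  -41.  -40.
  -39.  -38.  -37.  -36.  -35.  -34.]
```

```bash
python3 -m crank '[[[0.18,-0.15,0,0],[0,0,0,0],[0,0,0,0]]]'; python3 -m crank '[[[0.20,-0.12,0,0],[0,0,0,0],[0,0,0,0]]]';  python3 -m crank '[[[0.21,-0.10,0,0],[0,0,0,0],[0,0,0,0]]]'
```

```text
clock: 18.73
eef_pos: [530.6, 200.1, 42.5]
tool_rot: [3.14, 0.002, 0.0]
force: [0.7, -3.6, 10.1]
width: 20.2
gripper_force: 59.9
clock: 18.98
eef_pos: [533.3, 202.0, 42.4]
tool_rot: [3.138, 0.006, -0.0]
force: [-3.6, -4.1, 13.9]
width: 20.5
gripper_force: 60.4
clock: 19.23
eef_pos: [535.7, 203.6, 42.3]
tool_rot: [3.137, 0.012, -0.0]
force: [-8.3, -6.1, 19.0]
width: 20.2
gripper_force: 61.0
```

```bash
python3 -m crank '[[[0.21,-0.10,0,0],[0,0,0,0],[0,0,0,0]]]';  python3 -m crank '[[[0.2,-0.10,0,0],[0,0,0,0],[0,0,0,0]]]'; python3 - <<'E'
from h import *
im=ctrl.get_image("top");s=ctrl.read_state();print(s["eef_pos"],s["force"],s["torque"])
p=np.load("clamp.npy");c_,s_=np.cos(p[2]),np.sin(p[2])
ys=np.arange(-105,40,1.)
pr=[]
for y in ys:
    q=[[p[0]+c_*x-s_*y,p[1]+s_*x+c_*y,44] for x in (-33,-30,-27)]
    uv=proj(im,q).astype(np.float32);pr.append(cv2.remap(im["img"][...,0].copy(),uv[None,:,0],uv[None,:,1],1).mean())
print(ys[np.array(pr)>110])
E
```

```text
clock: 19.48
eef_pos: [538.1, 204.9, 42.2]
tool_rot: [3.135, 0.017, -0.0]
force: [-13.5, -8.4, 23.6]
width: 20.5
gripper_force: 61.6
clock: 19.73
eef_pos: [540.2, 205.9, 42.0]
tool_rot: [3.132, 0.022, -0.0]
force: [-18.5, -9.2, 28.7]
width: 20.1
gripper_force: 62.1
[540.22025078 205.85315089  42.01211093] [-17.84488491 -10.39507189  27.37447815] [-2.34067535  3.83718753  0.01136803]
[-103. -102. -101. -100.  -99.  -98.  -97.  -96.  -95.  -45.  -44.  -43.
  -42.  -41.  -40.  -39.  -38.  -37.  -36.]
```

```bash
python3 -m crank '[[[-0.2,0.1,0,0],[-0.2,0.1,0,0],[0,0,0,0],[0,0,0,0]]]'; python3 -m crank '[[[0,0,0,0],[0,0,0,0],[0,0,0,0],[0,0,0,0],[0,0,0,0],[0,0,0,0]]]' 0.1; python3 -m crank '[[[0,0,-0.3,0],[0,0,-0.6,0],[0,0,-1,0],[0,0,-1,0],[0,0,-1,0],[0,-1,-0.5,0],[0,-1,0,0],[0,-1,0,0],[0,-1,0,0],[0,-1,0,0],[0,-1,0,0],[0,0,0,0]]]'; python3 -m crank '[[[0,0,0,0],[0,0,0,0]]]'; python3 - <<'E'
from h import *
ims={c:ctrl.get_image(c) for c in("top","side")}
o=[]
for c,(rr,k) in dict(top=(120,90),side=(140,120)).items():
    o.append(cv2.resize(ims[c]["img"][rr:rr+130,k:k+210 if c=="top" else k+190],None,fx=2 if 0 else 2,fy=2,interpolation=cv2.INTER_CUBIC)[...,::-1])
cv2.imwrite("pics/end.png",np.hstack(o)[:, :800])
E
```

```text
clock: 20.12
eef_pos: [535.0, 203.2, 42.3]
tool_rot: [3.136, 0.013, -0.0]
force: [-10.1, -6.6, 19.2]
width: 19.9
gripper_force: 60.7
clock: 20.62
eef_pos: [541.7, 206.4, 41.9]
tool_rot: [3.141, 0.001, 0.0]
force: [0.3, 0.1, 0.7]
width: 38.4
gripper_force: 0.0
clock: 21.62
eef_pos: [540.2, 363.8, 152.5]
tool_rot: [-3.136, 0.0, 0.007]
force: [-0.5, 1.2, 0.6]
width: 38.5
gripper_force: 0.0
clock: 21.78
eef_pos: [542.1, 355.0, 152.4]
tool_rot: [3.14, -0.0, -0.0]
force: [-0.3, -0.9, -0.4]
width: 38.2
gripper_force: 0.0
```

View pics/end.png

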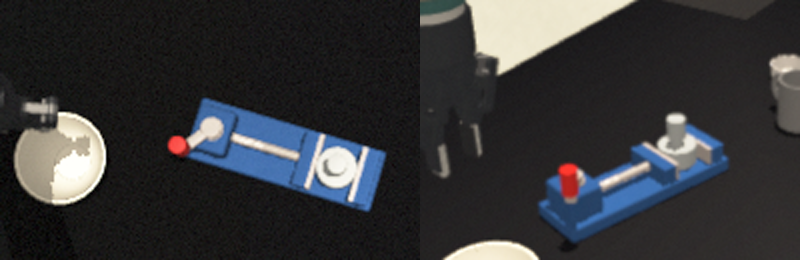

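```bash
python3 - <<'E'
from h import *
ims={c:ctrl.get_image(c) for c in("top","side")}
g,e=meet(*[ray(ims[c],red(ims[c])[0]) for c in ims]);print("grip",g,e)
p=np.load("clamp.npy");c_,s_=np.cos(p[2]),np.sin(p[2])
d=g[:2]-[559.1,163.8];th=-(np.arctan2(d[1],d[0])-p[2])+4*np.pi;print("theta",th,"turned",th-2.877,"mm",(th-2.877)*5.1)
im=ims["top"];ys=np.arange(-105,0,1.)
for z,xs in((44,(-33,-30,-27)),(48,(-18,-14)),(48,(-2,2))):
  pr=[]
  for y in ys:
    q=[[p[0]+c_*x-s_*y,p[1]+s_*x+c_*y,z] for x in xs]
    uv=proj(im,q).astype(np.float32);pr.append(cv2.remap(im["img"][...,0].copy(),uv[None,:,0],uv[None,:,1],1).mean())
  print(xs,np.array(pr).astype(int).tolist())
E
```

```text
grip [531.87703753 200.00048142  91.35706553] 1.8300514435216688
theta 10.065140840227066 turned 7.188140840227066 mm 36.659518285158036
(-33, -30, -27) [83, 108, 146, 187, 219, 236, 244, 242, 229, 201, 154, 104, 70, 61, 64, 70, 74, 74, 75, 75, 75, 75, 75, 75, 76, 76, 77, 78, 80, 82, 87, 90, 95, 96, 98, 97, 97, 94, 93, 91, 91, 88, 88, 84, 80, 75, 68, 64, 66, 66, 66, 66, 66, 67, 69, 70, 71, 72, 73, 77, 89, 115, 151, 190, 217, 235, 241, 237, 223, 195, 152, 110, 82, 73, 71, 71, 72, 72, 71, 70, 69, 70, 70, 69, 67, 63, 59, 56, 53, 52, 56, 62, 68, 71, 71, 71, 71, 71, 71, 71, 70, 70, 71, 71, 72]
(-18, -14) [83, 105, 140, 181, 215, 231, 241, 240, 227, 201, 163, 123, 108, 119, 141, 169, 192, 212, 225, 235, 240, 243, 246, 247, 247, 247, 247, 247, 246, 246, 247, 246, 244, 243, 241, 239, 237, 236, 235, 234, 230, 225, 219, 218, 217, 219, 224, 232, 238, 239, 239, 239, 238, 230, 221, 209, 187, 157, 131, 119, 115, 127, 159, 198, 224, 235, 239, 231, 207, 175, 136, 102, 83, 74, 70, 69, 70, 71, 71, 70, 70, 70, 69, 68, 66, 64, 63, 62, 60, 61, 65, 68, 69, 69, 69, 70, 71, 71, 70, 70, 70, 70, 69, 70, 70]
(-2, 2) [83, 108, 144, 184, 213, 235, 244, 244, 242, 240, 239, 240, 243, 247, 247, 248, 248, 248, 248, 247, 246, 243, 238, 232, 228, 226, 231, 237, 244, 246, 248, 248, 248, 247, 247, 246, 246, 245, 245, 244, 243, 243, 242, 242, 239, 235, 228, 214, 193, 175, 162, 147, 145, 159, 187, 210, 225, 238, 242, 241, 238, 235, 233, 232, 234, 238, 239, 233, 220, 187, 143, 101, 77, 72, 70, 69, 69, 69, 69, 69, 69, 68, 68, 69, 69, 76, 95, 125, 154, 179, 201, 213, 216, 217, 218, 218, 220, 220, 217, 216, 216, 215, 213, 213, 213]
```

```bash
python3 -m crank '[[[-0.38,0.6,0,0],[0,1,0,0],[0,1,0,0],[0,1,0,0],[0,1,0,0],[0,0.9,0,0],[0,0.5,0,0],[0,0.18,0,0],[0,0,0,0],[0,0,0,0]]]' -0.4; python3 -m crank '[[[0,0,0.6,0],[0,0,0.9,0],[0,0,0.9,0],[0,0,0.8,0],[0,0,0.6,0],[0,0,0.4,0],[0,0,0.2,0],[0,0,0,0],[0,0,0,0]]]'; python3 -m crank '[[[0,0,0,0],[0,0,0,0],[0,0,0,0],[0,0,0,0],[0,0,0,0],[0,0,0,0],[0,0,0,0]]]' 1
```

```text
clock: 22.82
eef_pos: [532.6, 203.0, 152.3]
tool_rot: [-3.14, -0.0, 0.001]
force: [0.2, 0.8, 0.7]
width: 59.6
gripper_force: 0.0
clock: 23.57
eef_pos: [532.9, 202.3, 42.6]
tool_rot: [-3.141, -0.001, 0.001]
force: [-0.4, -0.7, 0.8]
width: 59.8
gripper_force: 0.0
clock: 24.15
eef_pos: [533.1, 200.8, 43.4]
tool_rot: [3.141, -0.001, -0.001]
force: [-2.0, -2.2, 5.7]
width: 20.0
gripper_force: 58.4
```

```bash
python3 -m crank '[[[0.19,-0.13,0,0],[0,0,0,0],[0,0,0,0]]]'; python3 -m crank '[[[0.20,-0.12,0,0],[0,0,0,0],[0,0,0,0]]]';python3 -m crank '[[[0.20,-0.11,0,0],[0,0,0,0],[0,0,0,0]]]'; python3 -m crank '[[[0.21,-0.10,0,0],[0,0,0,0],[0,0,0,0]]]'
```

```text
clock: 24.4
eef_pos: [535.6, 202.6, 43.2]
tool_rot: [3.139, 0.003, -0.001]
force: [-3.7, -4.8, 10.2]
width: 20.3
gripper_force: 58.8
clock: 24.65
eef_pos: [538.1, 204.1, 43.1]
tool_rot: [3.137, 0.008, -0.002]
force: [-9.5, -7.1, 14.3]
width: 20.1
gripper_force: 59.3
clock: 24.9
eef_pos: [540.2, 205.2, 42.9]
tool_rot: [3.135, 0.014, -0.002]
force: [-13.8, -8.6, 20.4]
width: 20.2
gripper_force: 59.8
clock: 25.15
eef_pos: [542.5, 206.2, 42.8]
tool_rot: [3.132, 0.019, -0.002]
force: [-19.5, -12.0, 24.6]
width: 20.0
gripper_force: 60.4
```

```bash
python3 -m crank '[[[-0.21,0.10,0,0],[0,0,0,0],[0,0,0,0]]]'; python3 -m crank '[[[-0.20,0.11,0,0],[0,0,0,0],[0,0,0,0]]]'; python3 -m crank '[[[-0.20,0.12,0,0],[0,0,0,0],[0,0,0,0]]]'
```

```text
clock: 25.4
eef_pos: [539.7, 205.0, 42.9]
tool_rot: [3.134, 0.014, -0.002]
force: [-14.2, -9.8, 19.5]
width: 19.9
gripper_force: 59.5
clock: 25.65
eef_pos: [537.3, 203.7, 43.0]
tool_rot: [3.137, 0.009, -0.002]
force: [-10.4, -7.7, 15.2]
width: 20.2
gripper_force: 58.9
clock: 25.9
eef_pos: [534.8, 202.1, 43.2]
tool_rot: [3.139, 0.004, -0.001]
force: [-5.8, -5.1, 10.6]
width: 20.6
gripper_force: 58.6
```

```bash
python3 -m crank '[[[-0.17,0.12,0,0],[0,0,0,0],[0,0,0,0]]]';python3 -m crank '[[[0,0,0,0],[0,0,0,0],[0,0,0,0],[0,0,0,0],[0,0,0,0],[0,0,0,0]]]' 0; python3 -m crank '[[[0,0,-0.3,0],[0,0,-0.6,0],[0,0,-1,0],[0,0,-1,0],[0,0,-1,0],[0,-1,-0.5,0],[0,-1,0,0],[0,-1,0,0],[0,-1,0,0],[0,-0.6,0,0],[0,0,0,0],[0,0,0,0]]]'; python3 - <<'E'
from h import *
ims={c:ctrl.get_image(c) for c in("top","side")}
g,e=meet(*[ray(ims[c],red(ims[c])[0]) for c in ims]);print("grip",g,e)
p=np.load("clamp.npy");c_,s_=np.cos(p[2]),np.sin(p[2])
im=ims["top"];ys=np.arange(-105,0,1.)
pr=[]
for y in ys:
    q=[[p[0]+c_*x-s_*y,p[1]+s_*x+c_*y,44] for x in(-33,-30,-27)]
    uv=proj(im,q).astype(np.float32);pr.append(cv2.remap(im["img"][...,0].copy(),uv[None,:,0],uv[None,:,1],1).mean())
pr=np.array(pr);
for a,b in((-105,-90),(-50,-28)):
    k=(ys>=a)&(ys<=b);w=np.clip(pr[k]-110,0,None);print((w*ys[k]).sum()/w.sum())
for c in ims:
  for t in("weight","bowl","basket","creamer"):
    d=ctrl.place_of(c,t);print(c,t,d and (np.round(d[0]["position"],1),round(d[0]["confidence"],2)))
E
```

```text
clock: 26.15
eef_pos: [532.6, 200.5, 43.3]
tool_rot: [3.141, 0.001, -0.001]
force: [-2.9, -2.5, 7.7]
width: 20.1
gripper_force: 58.6
clock: 26.65
eef_pos: [533.0, 202.0, 42.1]
tool_rot: [-3.142, 0.0, 0.0]
force: [1.3, 0.2, 0.2]
width: 42.9
gripper_force: 0.0
clock: 27.65
eef_pos: [532.7, 316.8, 152.1]
tool_rot: [3.141, 0.0, 0.001]
force: [-0.2, -0.9, 1.0]
width: 43.0
gripper_force: 0.0
grip [531.56186379 200.15311343  91.26263819] 1.846114480496302
-98.88825324180014
-38.96365767878078
top weight (array([204.8, 257.2]), 0.84)
top bowl (array([197.9, 124.3]), 0.69)
top basket (array([200.5, 379.9]), 0.71)
top creamer (array([235.2, 335.3]), 0.81)
side weight (array([221.7, 249.8]), 0.84)
side bowl (array([213.1, 259.5]), 0.35)
side basket (array([176.7, 304.3]), 0.44)
side creamer (array([199.5, 308. ]), 0.62)
```

```bash
python3 -c "
from cell import ctrl
print(ctrl.finish_job())"
```

```text
the job is handed in; nothing more can be done
None
```

The weight stands upright on the clamp bed, wound up against the fixed jaw with the crank only; I handed the job in at about 28 s. The crank met over 20 N at the handle when tightened, but how firmly the jaw holds with the handle released was not measured directly.

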